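# Close the UV exposure box: index the turntable, break the lid stay, lower the lid

### The job

Get the plywood UV exposure box ready to run. While its lid is still locked up, turn the turntable inside by its finger post until the pointer on the turntable lines up with the index mark in the middle of the front wall, so that the coated plate faces the lamp. Then break the folding lid stay by pushing its knuckle back toward the hinge and down, and lower the lid by its bar handle until it is fully shut, gently all the way, without letting it drop and without disturbing the other things on the table.

Things in the scene. Friction and masses are not known exactly. Their poses are not given: they have to be found in the camera images.
- exposure_box: Fixed plywood box, open on top, 210 mm deep (its x), 300 mm wide (its y), rim 80 mm high, walls 10 mm thick, inner floor 15 mm up. Origin at the centre of its underside; x points from its front wall (nearest the robot) to its back wall, where the lid is hinged and the lamp tube lies inside, y to its left, z up. A timer dial stands 15 mm out of the right half of the front wall.
- lid (a joint): Angle of the plywood lid (210 x 300 x 12 mm, 0.6 kg) about the hinge line along the top of the back wall, rad: 0 = shut flat on the rim, 1.43 = locked up at the start. The stay holds it firmly both ways while locked; do not force it. Once the stay is broken, hinge friction holds the lid by itself only while it is steeper than about 1.1 rad; below that it falls and slams unless it is held.
- lid_hinge (a point): Point on the hinge line, in the middle of the back edge of the box, 105 mm behind the box's origin and 80 mm above the table. The lid turns about the box's y axis through it.
- lid_bar (a point): Middle of the round steel bar of the lid's bow handle: 12 mm thick, 126 mm long along the box's y, free for 45 mm either side of this point. It stands 42 mm off the lid's front edge, 252 mm from the hinge line and 6 mm above the lid's underside: highest with the lid up; 42 mm in front of the box and 86 mm above the table with the lid shut. Being round, it can turn between gripper pads.
- knuckle (a point): Middle of the knuckle of the folding lid stay: a steel barrel 18 mm thick and 26 mm long along the box's y, in the middle of the stay. The stay is two flat steel links, each 113 mm long, in an upright plane 18 mm inside the right wall, from that wall near the front up to the lid. At the start the knuckle is about 103 mm in front of the hinge line and 73 mm above the rim.
- stay_knuckle (a joint): Bend of the stay at its knuckle, rad: 0 = locked, nearly straight, just past dead centre on its stop; about 3 = folded, lid shut. A push of some 3 N square to the stay (toward the hinge and down, 36 degrees below level) breaks it; clearly broken above 0.3, about 17 mm of knuckle travel. It stays where left; after 50 mm or so the lid falls by itself.
- turntable (a joint): Angle of the turntable, rad: 0 = its pointer at the index mark, positive = anticlockwise seen from above. It turns freely with slight friction and stays where it is left. Starts between -1.75 and -0.7, that is with the finger post on the left-hand side.
- turntable_centre (a point): Centre of the turntable on its top face, 26 mm above the table: an aluminium disc of 132 mm diameter on an upright axis, 20 mm in front of and 15 mm left of the box's origin. On its middle stands a wooden easel with a 56 x 36 mm coated plate, reaching up to 70 mm above the table.
- finger_post (a point): Grip height on the turntable's finger post: an upright black post 16 mm thick, 44 mm from the turntable's centre. This point is 57 mm above the table, the post's top 70 mm. The dark pointer lies on the disc just outside the post, in the same direction from the centre.
- index_mark (a point): Tip of the dark steel index mark on the inside of the front wall, 31 mm above the table, straight in front of the turntable's centre; its bracket is bent over the rim, where it shows as a dark strip 10 mm wide on the top edge of the front wall.
- brayer: Ink roller, 152 x 85 x 31 mm, lying loose on the table left of the box: leave alone.
- dye_pot: Glass dye pot, 82 mm across, 54 mm high, loose, right of the box: leave alone.
- cutter: Lino cutter with a wooden handle, 91 mm long, lying loose in front of the box: leave alone.
- paint_tube: Paint tube, 136 mm long, lying loose in front of the box: leave alone.

How it is judged:
On the way, in this order (a step that is already met when the one before it is completed fails the run):
1. with the lid still locked up, the turntable's pointer stands at the index mark (within 0.1 rad) and is still (value of joint turntable between -0.1 and 0.1 rad and velocity of joint turntable between -0.1 and 0.1 rad/s and value of joint lid above 1.35 rad and value of joint stay_knuckle below 0.15 rad), for 0.3 s.
2. the stay is broken at its knuckle (bent more than 0.3 rad) while the lid is still up (above 1 rad) (value of joint stay_knuckle above 0.3 rad and value of joint lid above 1 rad), for 0.2 s.
At the end, for the whole second after the job is handed in: The lid lies shut on the rim (under 0.03 rad) and at rest, and the turntable's pointer is within 0.1 rad of the index mark (value of joint lid below 0.03 rad and value of joint turntable between -0.1 and 0.1 rad and velocity of joint lid between -0.05 and 0.05 rad/s); the robot touches nothing.
It fails at once if the lid falls or is slammed (faster than 1.5 rad/s toward shut) (velocity of joint lid below -1.5 rad/s).
It fails at once if a bystander is moved by more than 30 mm (distance of any of brayer, dye_pot, cutter, paint_tube from where it was at the start of the episode above 0.03 m).
It also fails if it takes over 67 s, if anything falls off the work surface, if the arm or the gripper's body presses on something with over 40 N, if the wrist force passes 120 N, or if a joint passes its speed limit or range.

### The arm

A 6-joint arm with a two-finger parallel gripper is mounted at the origin on a cart in front of the work surface, level with it; the furniture and walls round the work are solid. World frame = base frame: x ahead of the robot, y to its left, z up, the work surface at z = 0. Lengths are in m, angles in rad, forces in N, time in s.
With the tool pointing down it reaches from about 0.35 to 0.975 m from the base axis. Payload 17.4 kg.
Tool frame: the origin (TCP) lies on the centre line of the jaws, within the pads' length; the fingertips stand bot.finger_overhang ahead of it and the grasp point (between the pads) lies 3 mm ahead of it (bot.finger_overhang is the distance from the TCP to the fingertips, in m); y points along the fingers, z is the direction in which the jaws open and shut, and the axes are right-handed (so a half turn about y gives the same grasp; the last joint's range is limited). The gripper opens to 85 mm and grips with 20 to 120 N. Pads are 22 mm wide; open, the fingers measure 114 mm over their backs; the gripper's body (76 mm by 85 mm) begins 54 mm behind the grasp point. The pads swing forward as they close: fully open they stand 13 mm farther back than shut.
Start: joints at [-1.171, 0.116, 1.442, -0, 1.584, -0.038], TCP at [0.286, -0.611, 0.253] pointing down, gripper open.
Joint ranges: [-2.83, 2.83], [-0.83, 2.19], [0.07, 2.5], [-1.14, 4.28], [0.01, 3], [-2.97, 2.97]. Speed limits (rad/s): [1.89, 1.89, 2.22, 3.14, 3.14, 3.14].

### API

Orientations are given as a unit quaternion [x, y, z, w].
In Python, from cell import bot gives the robot as it stands.
- The arm moves only by the tool apply_moves, never from a script. Its argument "moves" is a list of rows, each a list of 3 entries, a list of its own where there are three numbers: the shift along the world's x, y, z in units of 25 mm (1.0 is 25 mm), then the turn, a rotation vector about the world's x, y, z in units of 6 degrees (1.0 is 6 degrees), then the opening, from 0 (shut) to 1 (fully open). A call has 1 to 20 rows; each row is the pose to reach, as a shift and turn from the pose measured when the call began; what a row does not reach only later rows make up. A row lasts 1/8 s, in which the tool goes at most 62.5 mm and 10.7 degrees, less where a joint would pass 70% of its speed; a pose out of reach is approached as far as the arm can. A call with a gripper value outside its range is refused whole. The fingers move at their own pace and stop on an object; the grip force is fixed at half the most. Time passes only in rows, so rows that repeat a pose let the fingers close. It gives the time, the measured TCP pose, the force and the opening at its end, in the units of the state.
- bot.get_state(): the state, without advancing time (a new reading comes with each control period).
- bot.camera(name): name is "scene" or "top" or "wrist"; returns a dict with "image" (480x640x3 uint8, red, green, blue), "range_z" (480x640 float32, m along the optical axis (not along the pixel's ray), 0 where there is no reading), "intrinsics" (3x3 intrinsics, pixels), "world_from_camera" (4x4, takes a point from camera to world coordinates). Camera axes: x right, y down, z forward; pixel columns grow to the right and rows downward; lengths in m; the calibration is good to about 2 mm. A picture is of the moment at which its call begins.
- bot.sign_off(): hands the job in, once; it reports no verdict.
The state is a dict: "time": time; "joints": joint angles; "qd": joint speeds; "tau": joint torques, N m; "eef_pos": TCP position; "ee_rot": TCP orientation; "force": force on the tool from outside, world axes, zero at the start; "moment": the same for the moment, N m; "grip_width": finger opening in m.
Only numpy, scipy, OpenCV 4.12 (cv2) and the standard library are available. Lean on these libraries where they do the work, as an engineer would, in place of code of your own. Each camera call takes 0.05 s, during which the arm holds its last target.

## Working session

There is one attempt and no reset: what is moved stays moved. The work goes in short steps, Python scripts to look and compute and a tool call to move; the robot and the scene stay as the last step left them, time stands still between calls to the robot, and variables do not carry over. Pictures are saved under pics/ and viewed, and the job is handed in when it is done.

Besides the shell and the picture viewer there is one more tool, called by a JSON object that holds its "method" and its "body", one argument or row to a line. apply_moves: Moves the arm, as the interface text tells. Its arguments: {"type":"object","properties":{"moves":{"type":"array","items":{"type":"array"}}},"required":["moves"]}

```bash
ls; mkdir -p pics; python3 - <<'E'
from cell import bot
import cv2,numpy as np
s=bot.get_state();print(s, bot.finger_overhang)
for n in("scene","top"):
    c=bot.camera(n);cv2.imwrite(f"pics/{n}0.png",c["image"][:,:,::-1]);np.savez(f"{n}0.npz",**c);print(n,c["intrinsics"],c["world_from_camera"])
E
```

```text
pics
{'time': 0.0, 'joints': array([-1.17081322e+00,  1.16467397e-01,  1.44228985e+00, -4.07409914e-06,
        1.58399318e+00, -3.77912540e-02]), 'qd': array([5.19190479e-04, 2.62780497e-04, 2.10151133e-04, 2.04286891e-03,
       1.13976369e-03, 8.30457126e-05]), 'tau': array([-2.18096575e-03, -7.31985354e+01, -6.32488775e+01, -2.31801505e-04,
        6.30723851e-03,  5.26762420e-07]), 'eef_pos': array([ 0.28607772, -0.6111872 ,  0.25255943]), 'ee_rot': array([-0.15361873,  0.69063727, -0.6898325 ,  0.15346845]), 'force': array([ 0.00314461, -0.10518595,  0.42270407]), 'moment': array([ 0.01659171, -0.00602721, -0.01009443]), 'grip_width': 0.08555964113373432} 0.022
scene [[593.91761107   0.         307.69840353]
 [  0.         593.91761107 243.65885678]
 [  0.           0.           1.        ]] [[ 0.57539304 -0.60845434  0.54654018 -0.20180404]
 [-0.81772575 -0.4408333   0.37012241 -0.74619383]
 [ 0.01573052 -0.65988584 -0.75120119  1.175417  ]
 [ 0.          0.          0.          1.        ]]
top [[536.23252131   0.         324.80427788]
 [  0.         536.23252131 233.24580135]
 [  0.           0.           1.        ]] [[ 2.28590108e-02 -9.90027623e-01  1.39006368e-01  3.49280712e-01]
 [-9.99733459e-01 -2.30869928e-02 -2.76439174e-05 -2.69271984e-01]
 [ 3.23660727e-03 -1.38968686e-01 -9.90291487e-01  1.48313003e+00]
 [ 0.00000000e+00  0.00000000e+00  0.00000000e+00  1.00000000e+00]]
```

View pics/scene0.png

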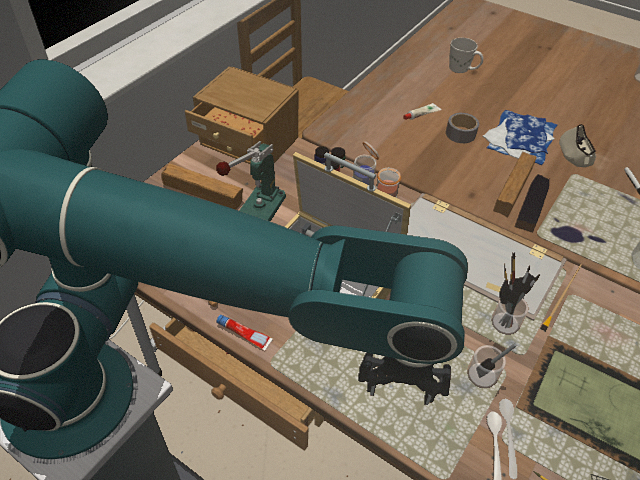

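View pics/top0.png

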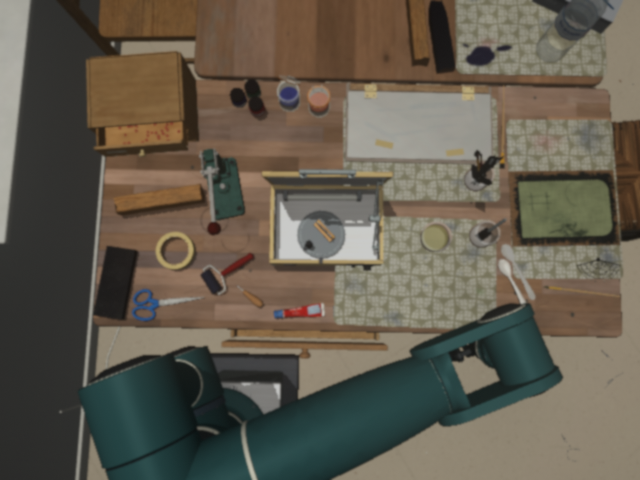

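The top view shows the box around pixels (270–390, 172–265), front wall toward the robot. The disc is near (321,235) with the dark post near (308,245), and the lid bar is near (327,173). I'll zoom in and measure.

```bash
cat > h.py <<'E'
import numpy as np,cv2
def load(n):
    return dict(np.load(n+".npz"))
def deproj(c,u,v,z=None):
    K=c["intrinsics"];T=c["world_from_camera"]
    d=np.array([(u-K[0,2])/K[0,0],(v-K[1,2])/K[1,1],1.])
    r=T[:3,:3]@d
    if z is None: return T[:3,3]+r*c["range_z"][int(round(v)),int(round(u))]
    return T[:3,3]+r*(z-T[2,3])/r[2]
def proj(c,p):
    K=c["intrinsics"];T=c["world_from_camera"]
    q=T[:3,:3].T@(np.asarray(p)-T[:3,3]);q=K@q;return q[:2]/q[2]
E
python3 - <<'E'
from h import *
c=load("top0");im=c["image"][:,:,::-1]
cv2.imwrite("pics/topz.png",cv2.resize(im[160:280,250:410],None,fx=5,fy=5,interpolation=cv2.INTER_CUBIC))
Z=c["range_z"];T=c["world_from_camera"];K=c["intrinsics"]
vv,uu=np.mgrid[0:480,0:640]
P=np.stack([(uu-K[0,2])/K[0,0]*Z,(vv-K[1,2])/K[1,1]*Z,Z],-1)@T[:3,:3].T+T[:3,3]
reg=(uu>255)&(uu<405)&(vv>165)&(vv<275)
m=reg&(abs(P[...,2]-.08)<.006)
print(m.sum()); q=P[m]; print(q[:,:2].min(0),q[:,:2].max(0))
o=np.zeros((480,640),np.uint8);o[m]=255
cv2.imwrite("pics/rim.png",cv2.resize(o[160:280,250:410],None,fx=5,fy=5,interpolation=0))
E
```

```text
1462
[ 0.46401103 -0.42430559] [ 0.67924002 -0.11992024]
```

View pics/topz.png

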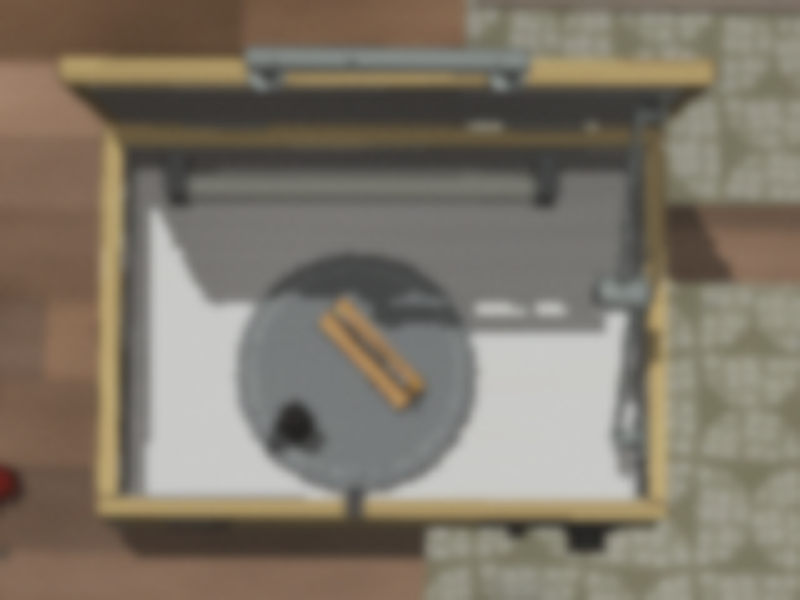

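View pics/rim.png

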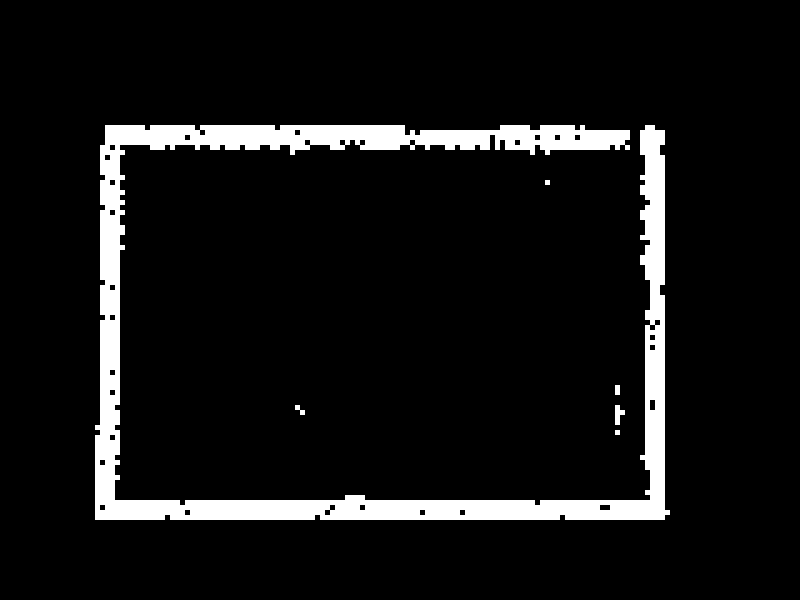

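The top view shows the rim ring clearly. The post is at zoomed (295,425), the index strip at (355,503), the knuckle at (622,292) and the bar at (388,58). Next I'll fit the box.

```bash
cat > fit.py <<'E'
from h import *
from scipy.optimize import least_squares
c=load("top0");Z=c["range_z"];T=c["world_from_camera"];K=c["intrinsics"]
vv,uu=np.mgrid[0:480,0:640]
P=np.stack([(uu-K[0,2])/K[0,0]*Z,(vv-K[1,2])/K[1,1]*Z,Z],-1)@T[:3,:3].T+T[:3,3]
reg=(uu>255)&(uu<405)&(vv>165)&(vv<275)
def run():
    q=P[reg&(abs(P[...,2]-.08)<.005)][:,:2]
    def r(p):
        R=np.array([[np.cos(p[2]),-np.sin(p[2])],[np.sin(p[2]),np.cos(p[2])]])
        l=np.abs((q-p[:2])@R)-np.array([.1,.145])   # rim centreline 
        # distance to rectangle outline (centreline)
        ins=np.maximum(l[:,0],l[:,1]); out=np.hypot(*np.maximum(l,0).T)
        return np.where(ins>0,out,ins)
    s=least_squares(r,[.572,-.27,0.],loss="soft_l1",f_scale=.003)
    return s.x,np.sqrt(np.mean(s.fun**2))
box,e=run()
def B(p):
    x,y,t=box;return np.array([x+np.cos(t)*p[0]-np.sin(t)*p[1],y+np.sin(t)*p[0]+np.cos(t)*p[1],p[2]])
if __name__=="__main__":
    print("box",box,e)
    z=lambda u,v:(250+u/5-.4,160+v/5-.4)
    tc=B([-.02,.015,.026]);print("tt centre",tc,"img",deproj(c,*z(356,372),.026))
    pt=deproj(c,*z(295,422),.07);print("post top",pt, deproj(c,*z(295,422)),np.linalg.norm((pt-tc)[:2]))
    d=(pt-tc)[:2];t=box[2];ang=np.arctan2(d[1],d[0])-t
    print("angle",(ang-np.pi+np.pi)%(2*np.pi)-np.pi)
    print("post goal",B([-.064,.015,.057]))
    print("index",B([-.1,.015,.08]),deproj(c,*z(355,503),.08))
    print("knuckle",B([.105-.103,-.15+.028,.153]),deproj(c,*z(622,292),.162),deproj(c,*z(622,292)))
    a=1.43;bx,bz=.252,.006
    for a in(1.43,0): print("bar",a,B([.105-bx*np.cos(a)+bz*np.sin(a)*1,0,.08+bx*np.sin(a)+bz*np.cos(a)]))
    print("bar img",deproj(c,*z(388,58)))
E
python3 fit.py
```

```text
box [ 0.57145253 -0.2717521   0.01955296] 0.003772643023300629
tt centre [ 0.55116308 -0.257146    0.026     ] img [ 0.55147192 -0.2583781   0.026     ]
post top [ 0.51783092 -0.22698515  0.07      ] [ 0.51799243 -0.22694463  0.06864588] 0.04495230795418372
angle -0.7550453303034885
post goal [ 0.50717149 -0.25800628  0.057     ]
index [ 0.47117837 -0.25871014  0.08      ] [ 0.47458507 -0.25991568  0.08      ]
knuckle [ 0.57583746 -0.39368968  0.153     ] [ 0.57604861 -0.39131712  0.162     ] [ 0.57588651 -0.39122988  0.16294441]
bar 1.43 [ 0.64701515 -0.27027444  0.33034834]
bar 0 [ 0.42448063 -0.2746262   0.086     ]
bar img [ 0.64867175 -0.27142342  0.33330657]
```

```bash
python3 - <<'E'
from cell import bot
from scipy.spatial.transform import Rotation as R
import numpy as np
s=bot.get_state();M=R.from_quat(s['ee_rot']).as_matrix();print(M.round(3))
jaw=M[:,2];print("jaw az deg",np.degrees(np.arctan2(jaw[1],jaw[0])))
# tangential at post start: box az
print("post radial az",np.degrees(np.arctan2(.03016,-.03333)))
E
```

```text
[[-0.906 -0.     0.424]
 [-0.424  0.001 -0.906]
 [-0.    -1.    -0.001]]
jaw az deg -64.91811980976526
post radial az 137.8583543685522
```

{"method": "apply_moves", "body": {
  "moves": [
    [[1,1.6,0],[0,0,-1],1],
    [[2,3.3,0],[0,0,-2.4],0.8],
    [[3.2,5.3,0],[0,0,-4],0.5],
    [[4.6,7.6,0],[0,0,-5.6],0.5],
    [[6,9.9,0],[0,0,-7.2],0.5],
    [[7.2,12,0],[0,0,-8.8],0.5],
    [[8.2,13.6,0],[0,0,-10.2],0.5],
    [[9,14.8,-1],[0,0,-11.2],0.5],
    [[9.28,15.36,-2],[0,0,-11.2],0.5],
    [[9.28,15.36,-3],[0,0,-11.2],0.5],
    [[9.28,15.36,-3.5],[0,0,-11.2],0.5],
    [[9.28,15.36,-3.5],[0,0,-11.2],0.5],
    [[9.28,15.36,-3.5],[0,0,-11.2],0.5]
  ]
}}

```text
time: 1.72
eef_pos: [0.5183, -0.2276, 0.1662]
ee_rot: [0.255, 0.66, -0.66, -0.254]
force: [1.2, 0.3, 0.5]
grip_width: 0.0426
```

```bash
cat > snap.py <<'E'
import sys
from cell import bot
from h import *
tag=sys.argv[1]
s=bot.get_state();print({k:np.round(s[k],4) for k in("time","eef_pos","joints","force","grip_width")})
for n in sys.argv[2:]:
    c=bot.camera(n);np.savez(f"{n}_{tag}.npz",**c);cv2.imwrite(f"pics/{n}_{tag}.png",c["image"][:,:,::-1])
E
python3 snap.py a wrist top
```

```text
{'time': np.float64(1.725), 'eef_pos': array([ 0.5183, -0.2276,  0.1662]), 'joints': array([-4.5930e-01, -8.5500e-02,  1.7873e+00,  1.0000e-03,  1.4383e+00,
        1.8469e+00]), 'force': array([1.1748, 0.289 , 0.5097]), 'grip_width': np.float64(0.0426)}
```

View pics/wrist_a.png

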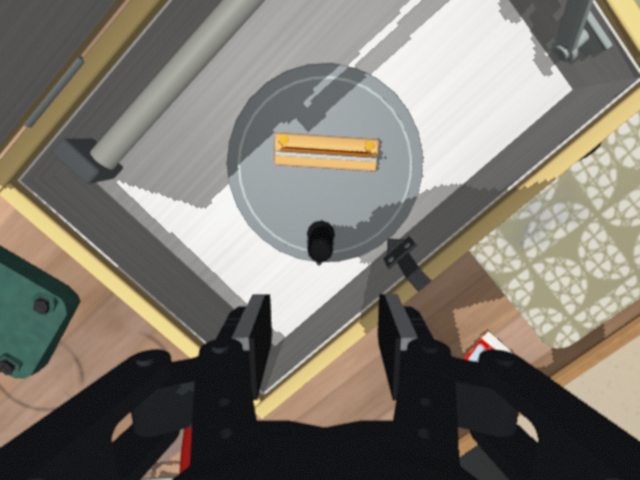

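View pics/top_a.png

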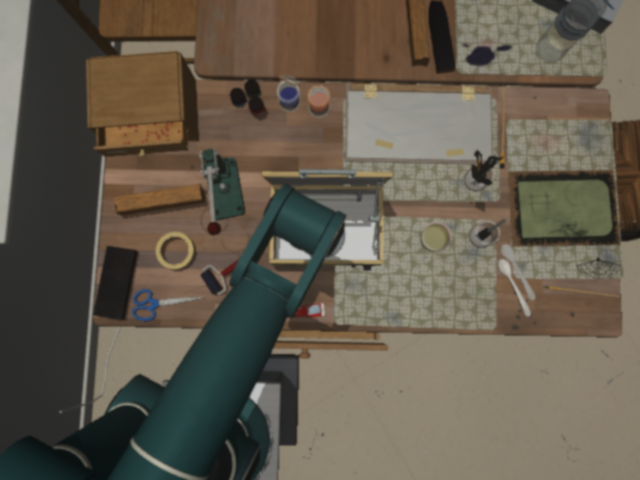

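The wrist view shows the post top at (320,231), the pointer just below it at (318,262), the index mark tip near (390,243), and the jaws centred at u≈323.

```bash
python3 - <<'E'
from h import *
import fit
c=load("wrist_a")
print("post",deproj(c,320,231,.07),deproj(c,320,231))
print("disc c",deproj(c,325,160,.026),fit.B([-.02,.015,.026]))
for p in([-.0875,.015,.031],[-.02,.015,.026],[-.064,.015,.07],[-.105,.15,.08],[-.105,0.015,.08]): print(p,proj(c,fit.B(p)))
print("index tip",deproj(c,390,242,.031))
E
```

```text
post [ 0.53200903 -0.23567453  0.07      ] [ 0.52872193 -0.23236629  0.05112598]
disc c [ 0.55800785 -0.26316082  0.026     ] [ 0.55116308 -0.257146    0.026     ]
[-0.0875, 0.015, 0.031] [391.94835238 246.26948997]
[-0.02, 0.015, 0.026] [325.20266743 173.87139204]
[-0.064, 0.015, 0.07] [376.94718153 236.68553483]
[-0.105, 0.15, 0.08] [263.28748541 424.0333595 ]
[-0.105, 0.015, 0.08] [425.79885348 290.87063291]
index tip [ 0.48695455 -0.25942173  0.031     ]
```

```bash
python3 - <<'E'
from h import *
import fit
c=load("wrist_a");im=c["image"][:,:,::-1].copy()
def poly(pts,col):
    cv2.polylines(im,[np.array([proj(c,p) for p in pts]).round().astype(int)],True,col,1)
t=np.linspace(0,2*np.pi,60)
poly([fit.B([-.02+.066*np.cos(a),.015+.066*np.sin(a),.026]) for a in t],(0,0,255))
for hx,hy in((.105,.15),(.095,.14)): poly([fit.B([sx*hx,sy*hy,.08]) for sx,sy in((1,1),(1,-1),(-1,-1),(-1,1))],(0,255,0))
poly([fit.B([sx*.095,sy*.14,.015]) for sx,sy in((1,1),(1,-1),(-1,-1),(-1,1))],(255,0,0))
a=np.pi-.755
for r,z in((.008,.07),(.008,.026)): poly([fit.B([-.02+.044*np.cos(a)+r*np.cos(b),.015+.044*np.sin(a)+r*np.sin(b),z]) for b in t],(255,0,255))
cv2.imwrite("pics/ov.png",im)
# depth stats
for u,v in((320,228),(320,235),(320,245),(325,200),(250,160),(400,160),(325,80)): print(u,v,deproj(c,u,v))
E
```

```text
320 228 [ 0.52768829 -0.23118174  0.036416  ]
320 235 [ 0.52863765 -0.23245567  0.06123777]
320 245 [ 0.52558517 -0.22980201  0.0691629 ]
325 200 [ 0.53858083 -0.24556693  0.02938755]
250 160 [ 0.59131329 -0.22660368  0.02814422]
400 160 [ 0.52453106 -0.30009606  0.02594646]
325 80 [ 0.59448163 -0.29618944  0.02675067]
```

View pics/ov.png

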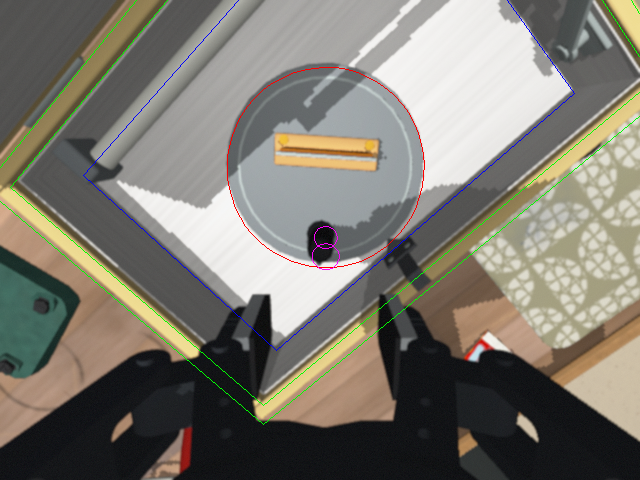

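```bash
python3 - <<'E'
from h import *
import fit
from scipy.optimize import least_squares
for n,z0 in(("wrist_a",.08),("top0",.08)):
    c=load(n);Z=c["range_z"];T=c["world_from_camera"];K=c["intrinsics"]
    vv,uu=np.mgrid[0:480,0:640]
    P=np.stack([(uu-K[0,2])/K[0,0]*Z,(vv-K[1,2])/K[1,1]*Z,Z],-1)@T[:3,:3].T+T[:3,3]
    x,y,t=fit.box;R=np.array([[np.cos(t),-np.sin(t)],[np.sin(t),np.cos(t)]])
    L=(P[...,:2]-[x,y])@R
    m=(abs(P[...,2]-.08)<.006)&(Z>0)
    if n=="wrist_a": m&=~((vv>290)&(uu>185)&(uu<460))
    for nm,ax,lo,hi in(("front",0,-.125,-.075),("left",1,.12,.17),("right",1,-.17,-.12),("back",0,.08,.13)):
        o=1-ax; mm=m&(L[...,ax]>lo)&(L[...,ax]<hi)&(abs(L[...,o])<(.13 if ax==0 else .09))
        if mm.sum()<20: continue
        a=L[mm][:,ax];b=L[mm][:,o];p=np.polyfit(b,a,1);print(n,nm,mm.sum(),"pct",np.percentile(a,[3,50,97]).round(4),"slope",p[0].round(4),"z",P[mm][:,2].mean().round(4))
    # post points
    d=np.hypot(*(L-np.array([-.02-.032,.015+.030])).transpose(2,0,1))
    mm=(d<.03)&(P[...,2]>.060)&(P[...,2]<.08)
    print("post top pts",mm.sum(),P[mm].mean(0),np.ptp(P[mm],0), "pix",uu[mm].mean(),vv[mm].mean())
E
```

```text
wrist_a front 6396 pct [-0.1021 -0.096  -0.0923] slope 0.006 z 0.0795
wrist_a left 4684 pct [0.1377 0.141  0.1475] slope -0.0062 z 0.0792
wrist_a right 2005 pct [-0.1491 -0.1416 -0.1245] slope 0.4783 z 0.0791
wrist_a back 6979 pct [0.0969 0.1014 0.1071] slope 0.0109 z 0.0801
post top pts 569 [ 0.5238971  -0.22814439  0.06851304] [0.01516966 0.01509951 0.01178332] pix 319.8646748681898 248.5377855887522
top0 front 387 pct [-0.1043 -0.0993 -0.0955] slope -0.0033 z 0.08
top0 left 268 pct [0.1392 0.1443 0.1496] slope 0.0026 z 0.0802
top0 right 263 pct [-0.1492 -0.1443 -0.136 ] slope -0.0173 z 0.0802
top0 back 402 pct [0.0946 0.0995 0.1056] slope 0.0016 z 0.08
post top pts 28 [ 0.51979764 -0.2261542   0.06854919] [0.01378712 0.01329326 0.01781716] pix 308.32142857142856 243.32142857142858
```

{"method": "apply_moves", "body": {
  "moves": [
    [[0.1,0,-0.8],[0,0,-0.3],0.5],
    [[0.1,0,-1.8],[0,0,-0.3],0.5],
    [[0.1,0,-2.8],[0,0,-0.3],0.5],
    [[0.1,0,-3.6],[0,0,-0.3],0.5],
    [[0.1,0,-4.1],[0,0,-0.3],0.5],
    [[0.1,0,-4.1],[0,0,-0.3],0.5],
    [[0.1,0,-4.1],[0,0,-0.3],0.5]
  ]
}}

```text
time: 2.7
eef_pos: [0.5212, -0.2277, 0.0645]
ee_rot: [0.266, 0.656, -0.655, -0.264]
force: [0.1, -0.6, -0.6]
grip_width: 0.0429
```

```bash
python3 snap.py b wrist
```

```text
{'time': np.float64(2.7), 'eef_pos': array([ 0.5212, -0.2277,  0.0645]), 'joints': array([-4.5720e-01,  1.8000e-03,  1.8761e+00,  1.0000e-03,  1.2609e+00,
        1.8802e+00]), 'force': array([ 0.1079, -0.5921, -0.6481]), 'grip_width': np.float64(0.0429)}
```

View pics/wrist_b.png

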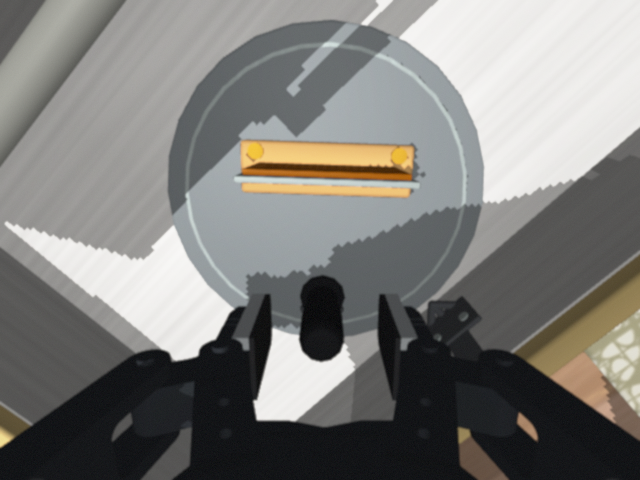

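The post, at (322,320), sits centred between the pads at (258,…) and (388,…). Closing now.

{"method": "apply_moves", "body": {
  "moves": [
    [[0,0,0],[0,0,0],0.4],
    [[0,0,0],[0,0,0],0.25],
    [[0,0,0],[0,0,0],0.1],
    [[0,0,0],[0,0,0],0.1],
    [[0,0,0],[0,0,0],0.1]
  ]
}}

```text
time: 3.38
eef_pos: [0.5215, -0.2278, 0.0652]
ee_rot: [0.266, 0.656, -0.655, -0.263]
force: [-2.6, 1.5, 5.2]
grip_width: 0.0141
```

```bash
python3 snap.py c wrist; python3 - <<'E'
import numpy as np
s=np.array([.5212,-.2277]); 
for c in ([.5515,-.2575],[.5525,-.2585],[.5537,-.2596]):
    d=s-c;r=np.hypot(*d);a0=np.degrees(np.arctan2(d[1],d[0]));print(c,r,a0, 181.1-a0)
c=np.array([.5522,-.2585]);d=s-c;r=np.hypot(*d);a0=np.arctan2(d[1],d[0]);a1=np.radians(181.1)
for f in np.linspace(0,1,11): a=a0+f*(a1-a0);p=c+r*np.array([np.cos(a),np.sin(a)])-s;print((p/.025).round(2),(np.degrees(a-a0)/6).round(2))
E
```

```text
{'time': np.float64(3.375), 'eef_pos': array([ 0.5215, -0.2278,  0.0652]), 'joints': array([-4.5720e-01,  1.0000e-03,  1.8756e+00,  1.1000e-03,  1.2612e+00,
        1.8802e+00]), 'force': array([-2.6012,  1.5351,  5.2335]), 'grip_width': np.float64(0.0141)}
[0.5515, -0.2575] 0.04249858821184534 135.47665938175314 45.62334061824686
[0.5525, -0.2585] 0.043912754411446334 135.46130870736087 45.63869129263912
[0.5537, -0.2596] 0.04553965305094009 135.53379616583277 45.566203834167226
[0. 0.] 0.0
[-0.09 -0.1 ] 0.77
[-0.18 -0.21] 1.53
[-0.26 -0.33] 2.3
[-0.33 -0.45] 3.06
[-0.38 -0.58] 3.83
[-0.43 -0.71] 4.59
[-0.47 -0.85] 5.36
[-0.49 -0.99] 6.12
[-0.5  -1.13] 6.89
[-0.51 -1.27] 7.65
```

View pics/wrist_c.png

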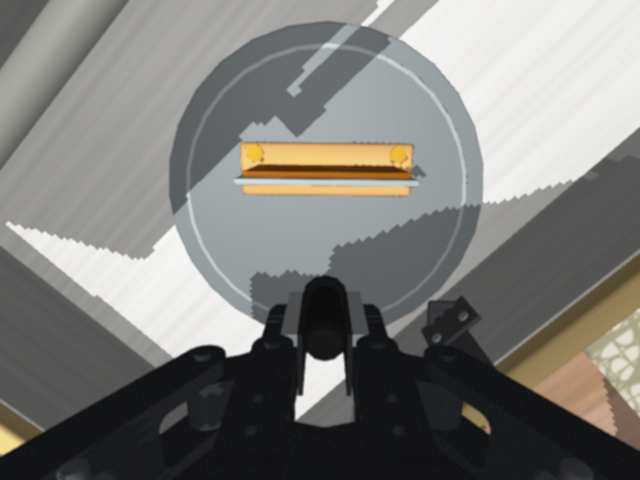

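The post is gripped at (325,320) and the disc hasn't moved. I'll turn it along the arc.

{"method": "apply_moves", "body": {
  "moves": [
    [[-0.04,-0.05,0],[0,0,0.4],0.1],
    [[-0.09,-0.1,0],[0,0,0.77],0.1],
    [[-0.18,-0.21,0],[0,0,1.53],0.1],
    [[-0.26,-0.33,0],[0,0,2.3],0.1],
    [[-0.33,-0.45,0],[0,0,3.06],0.1],
    [[-0.38,-0.58,0],[0,0,3.83],0.1],
    [[-0.43,-0.71,0],[0,0,4.59],0.1],
    [[-0.47,-0.85,0],[0,0,5.36],0.1],
    [[-0.49,-0.99,0],[0,0,6.12],0.1],
    [[-0.5,-1.13,0],[0,0,6.89],0.1],
    [[-0.51,-1.2,0],[0,0,7.3],0.1],
    [[-0.51,-1.27,0],[0,0,7.65],0.1],
    [[-0.51,-1.27,0],[0,0,7.65],0.1],
    [[-0.51,-1.27,0],[0,0,7.65],0.1]
  ]
}}

```text
time: 5.18
eef_pos: [0.5086, -0.2597, 0.0652]
ee_rot: [-0.011, 0.708, -0.706, 0.013]
force: [-2.8, -2.8, 1.2]
grip_width: 0.0139
```

```bash
python3 snap.py d wrist
```

```text
{'time': np.float64(5.175), 'eef_pos': array([ 0.5086, -0.2597,  0.0652]), 'joints': array([-0.5182,  0.0065,  1.87  ,  0.0032,  1.2633,  1.0184]), 'force': array([-2.7633, -2.7833,  1.2003]), 'grip_width': np.float64(0.0139)}
```

View pics/wrist_d.png

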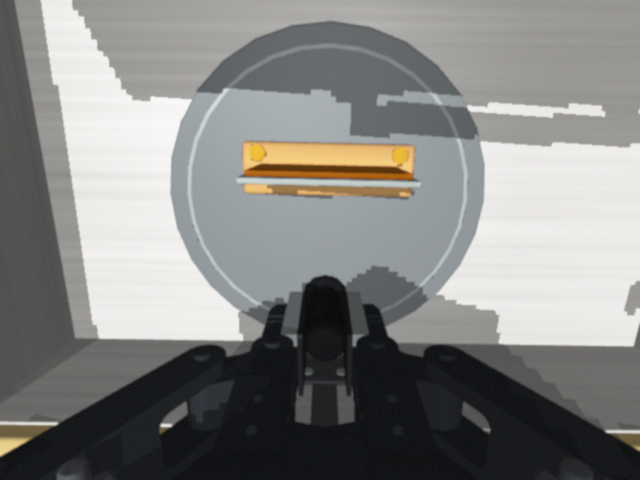

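The index mark bracket at (326,372) lies straight below the post at (325,330), so they are aligned. I'll release, rise and check.

{"method": "apply_moves", "body": {
  "moves": [
    [[0,0,0],[0,0,0],0.2],
    [[0,0,0],[0,0,0],0.3],
    [[0,0,0],[0,0,0],0.4],
    [[0,0,0],[0,0,0],0.5],
    [[0,0,0],[0,0,0],0.5],
    [[0,0,0.8],[0,0,0],0.5],
    [[0,0,1.8],[0,0,0],0.5],
    [[0,0,2.8],[0,0,0],0.5],
    [[0,0,3.8],[0,0,0],0.5],
    [[0,0,4.5],[0,0,0],0.5],
    [[0,0,4.5],[0,0,0],0.5]
  ]
}}

```text
time: 6.6
eef_pos: [0.5091, -0.2599, 0.1795]
ee_rot: [-0.01, 0.707, -0.707, 0.014]
force: [-0.6, 0.5, 0.3]
grip_width: 0.0429
```

```bash
python3 snap.py e wrist
```

```text
{'time': np.float64(6.6), 'eef_pos': array([ 0.5091, -0.2599,  0.1795]), 'joints': array([-0.5181, -0.0826,  1.7625,  0.0031,  1.4574,  1.0189]), 'force': array([-0.5942,  0.5364,  0.3044]), 'grip_width': np.float64(0.0429)}
```

View pics/wrist_e.png

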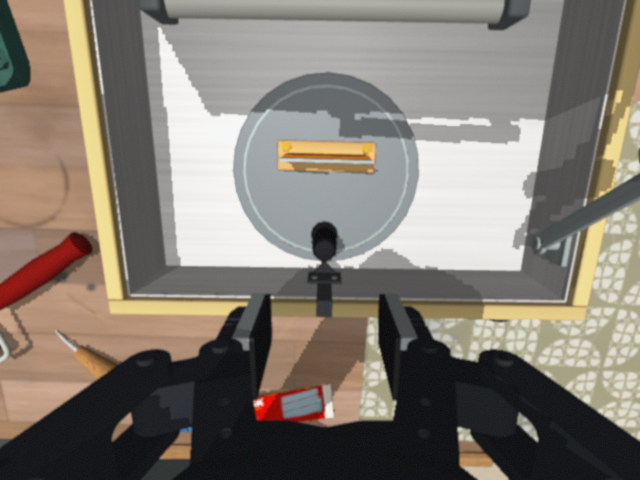

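The pointer tip at (324,262) meets the index mark at (324,274), with the easel square to the wall: aligned. Next I'll go to a tilted standoff in front of the knuckle.

{"method": "apply_moves", "body": {
  "moves": [
    [[-0.3,-0.4,0.8],[0,-0.5,0],0.4],
    [[-0.6,-1,1.6],[0,-1.3,0],0.2],
    [[-0.8,-1.7,2.2],[0,-2.3,0],0],
    [[-0.9,-2.4,2.5],[0,-3.4,0],0],
    [[-0.9,-3.1,2.5],[0,-4.5,0],0],
    [[-0.8,-3.8,2.4],[0,-5.6,0],0],
    [[-0.7,-4.4,2.2],[0,-6.7,0],0],
    [[-0.6,-4.9,2],[0,-7.7,0],0],
    [[-0.5,-5.2,1.8],[0,-8.5,0],0],
    [[-0.5,-5.32,1.6],[0,-9,0],0],
    [[-0.5,-5.32,1.5],[0,-9,0],0],
    [[-0.5,-5.32,1.5],[0,-9,0],0]
  ]
}}

```text
time: 8.15
eef_pos: [0.4962, -0.3926, 0.2151]
ee_rot: [-0.311, -0.625, 0.634, -0.332]
force: [0.1, -0.4, 0.4]
grip_width: -0.0004
```

```bash
python3 snap.py f wrist scene
```

```text
{'time': np.float64(8.15), 'eef_pos': array([ 0.4962, -0.3926,  0.2151]), 'joints': array([-1.0059, -0.2346,  2.0218,  0.9601,  0.991 ,  0.1262]), 'force': array([ 0.1117, -0.353 ,  0.4467]), 'grip_width': np.float64(-0.0004)}
```

View pics/wrist_f.png

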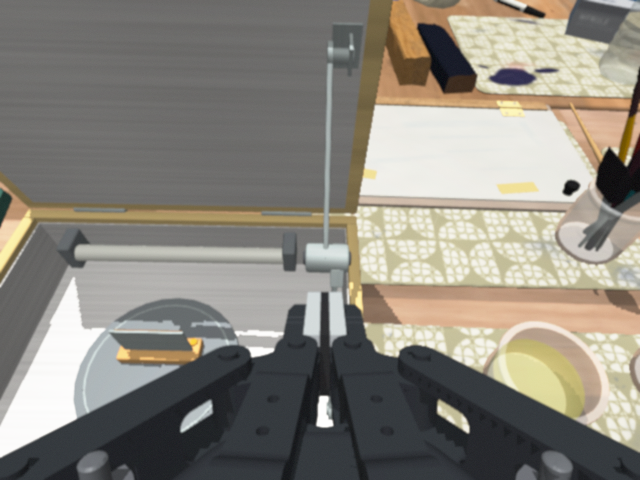

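View pics/scene_f.png

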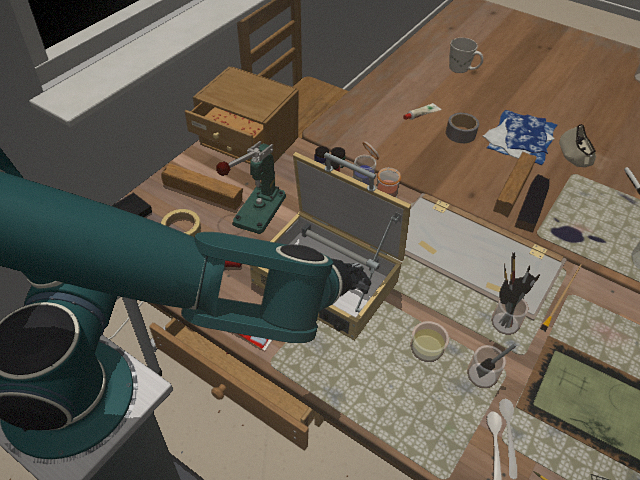

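The wrist view shows the knuckle barrel at (327,257), spanning u 306–349. It is straight ahead of the closed fingertips at (325,300).

```bash
python3 - <<'E'
from h import *
from scipy.spatial.transform import Rotation as R
c=load("wrist_f")
for u,v in((312,250),(312,257),(312,264),(325,257),(338,257),(345,257)): print(u,v,deproj(c,u,v).round(4))
q=R.from_quat([-0.311,-0.625,0.634,-0.332]).as_matrix();print(q.round(3))
t=np.array([.4962,-.3926,.2151]);d=q[:,1];print("tip",t+.022*d)
print("cam",c["world_from_camera"][:3,3],c["world_from_camera"][:3,2])
z=c["range_z"][240:275,300:355]
vv,uu=np.mgrid[240:275,300:355]
P=np.array([[deproj(c,u,v) for u in range(306,349)] for v in range(248,268)]).reshape(-1,3)
P=P[abs(P[:,0]-.57)<.04]
s=P[(P[:,2]>.12)];rel=(s-t);al=rel@d;pe=rel@q[:,0];ja=rel@q[:,2]
print(np.percentile(al,[5,50,95]),np.percentile(pe,[2,50,98]),np.percentile(ja,[2,50,98]))
E
```

```text
312 250 [ 0.5769 -0.3845  0.1619]
312 257 [ 0.5733 -0.3847  0.1598]
312 264 [ 0.5696 -0.3848  0.1579]
325 257 [ 0.5727 -0.3923  0.1611]
338 257 [ 0.5731 -0.4     0.1609]
345 257 [ 0.5732 -0.4041  0.1609]
[[-0.586  0.81   0.021]
 [-0.032  0.002 -0.999]
 [-0.81  -0.586  0.025]]
tip [ 0.51402242 -0.39255219  0.20220197]
cam [ 0.43932625 -0.38980689  0.34252973] [ 0.61854774 -0.00845005 -0.78570178]
[0.09287106 0.09438736 0.09758648] [-0.00541557 -0.00055886  0.00540399] [-0.01118824  0.0011419   0.01349155]
```

{"method": "apply_moves", "body": {
  "moves": [
    [[0.6,0,-0.43],[0,0,0],0],
    [[1.2,0,-0.87],[0,0,0],0],
    [[1.7,0,-1.23],[0,0,0],0],
    [[2.01,0,-1.45],[0,0,0],0],
    [[2.13,0,-1.54],[0,0,0],0],
    [[2.22,0,-1.6],[0,0,0],0],
    [[2.3,0,-1.66],[0,0,0],0],
    [[2.38,0,-1.72],[0,0,0],0],
    [[2.46,0,-1.78],[0,0,0],0],
    [[2.46,0,-1.78],[0,0,0],0]
  ]
}}

```text
time: 9.5
eef_pos: [0.558, -0.3926, 0.1715]
ee_rot: [-0.311, -0.624, 0.634, -0.333]
force: [-0.4, -0.3, -0.3]
grip_width: 0.0003
```

```bash
python3 snap.py g wrist
```

```text
{'time': np.float64(9.5), 'eef_pos': array([ 0.558 , -0.3926,  0.1715]), 'joints': array([-0.9053, -0.1007,  1.9816,  1.0058,  0.8576,  0.0942]), 'force': array([-0.3642, -0.3106, -0.257 ]), 'grip_width': np.float64(0.0003)}
```

View pics/wrist_g.png

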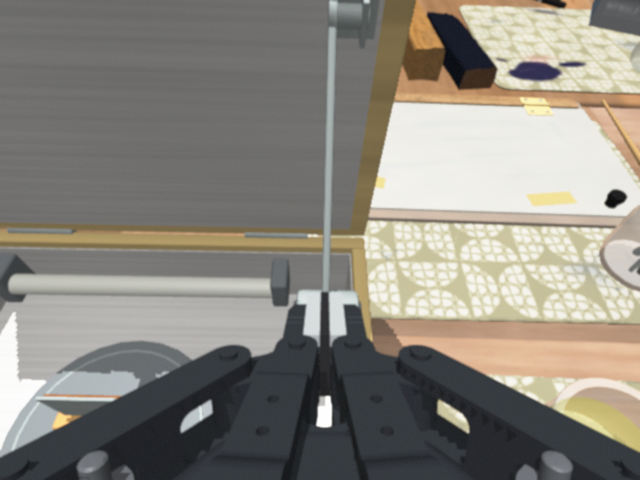

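The barrel, at (297–357, 297), is right at the fingertips with no force yet. I'll push on slowly.

{"method": "apply_moves", "body": {
  "moves": [
    [[0.08,0,-0.06],[0,0,0],0],
    [[0.16,0,-0.12],[0,0,0],0],
    [[0.24,0,-0.17],[0,0,0],0],
    [[0.32,0,-0.23],[0,0,0],0],
    [[0.4,0,-0.29],[0,0,0],0]
  ]
}}

```text
time: 10.18
eef_pos: [0.5681, -0.3926, 0.1641]
ee_rot: [-0.311, -0.625, 0.634, -0.333]
force: [-0.6, 1.3, 1.3]
grip_width: 0.0005
```

```bash
python3 snap.py g2 wrist
```

```text
{'time': np.float64(10.175), 'eef_pos': array([ 0.5681, -0.3926,  0.1641]), 'joints': array([-0.8901, -0.0773,  1.9731,  1.0147,  0.8377,  0.0878]), 'force': array([-0.5584,  1.31  ,  1.3352]), 'grip_width': np.float64(0.0005)}
```

View pics/wrist_g2.png

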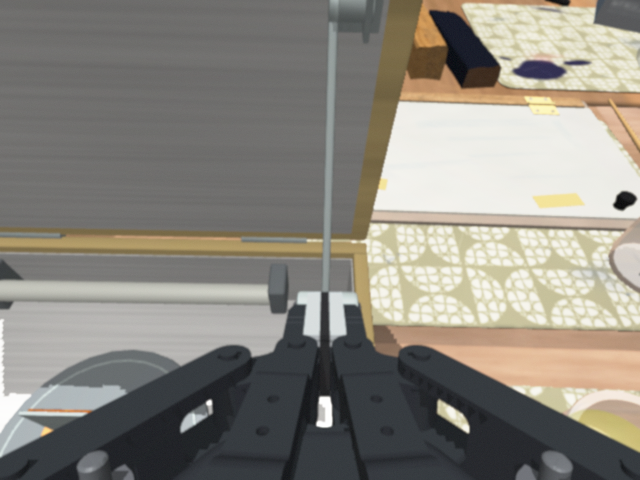

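{"method": "apply_moves", "body": {
  "moves": [
    [[0.08,0,-0.06],[0,0,0],0],
    [[0.16,0,-0.12],[0,0,0],0],
    [[0.24,0,-0.17],[0,0,0],0],
    [[0.32,0,-0.23],[0,0,0],0],
    [[0.4,0,-0.29],[0,0,0],0],
    [[0.48,0,-0.35],[0,0,0],0],
    [[0.48,0,-0.35],[0,0,0],0],
    [[0.48,0,-0.35],[0,0,0],0]
  ]
}}

```text
time: 11.22
eef_pos: [0.5799, -0.3924, 0.1542]
ee_rot: [-0.311, -0.625, 0.634, -0.332]
force: [-6.5, 0.1, -1.4]
grip_width: 0.0001
```

```bash
python3 snap.py g3 wrist scene; python3 - <<'E'
from h import *
c=load("scene_g3");im=c["image"][200:350,260:430,::-1]
cv2.imwrite("pics/sz.png",cv2.resize(im,None,fx=4.5,fy=4,interpolation=2)[:600,:800])
E
```

```text
{'time': np.float64(11.225), 'eef_pos': array([ 0.5799, -0.3924,  0.1542]), 'joints': array([-0.8727, -0.0484,  1.9628,  1.0254,  0.8144,  0.0796]), 'force': array([-6.5421,  0.0748, -1.4293]), 'grip_width': np.float64(0.0001)}
```

View pics/wrist_g3.png

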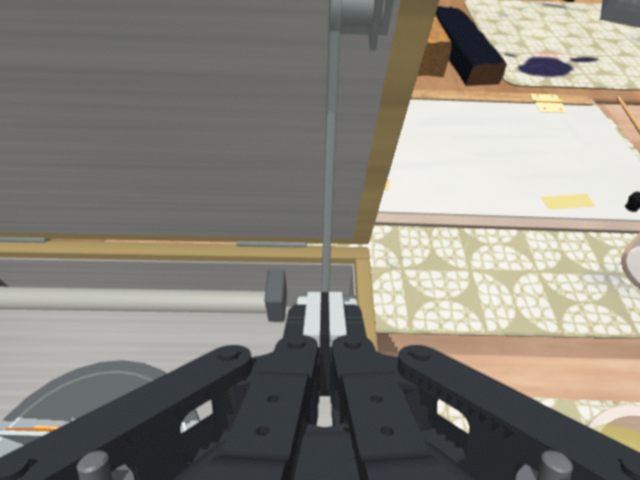

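View pics/sz.png

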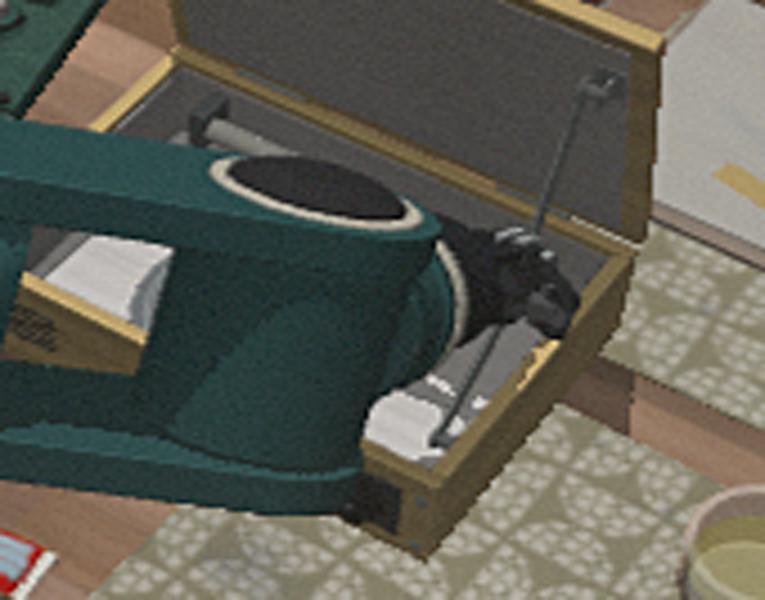

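The stay is still in front of the fingertips. I'll measure the bend from depth (lid angle, barrel, upper link).

```bash
cat > lid.py <<'E'
from h import *
import fit,sys
def lidang(n,u0,u1,v0,v1):
    c=load(n);x,y,t=fit.box
    P=np.array([deproj(c,u,v) for u in range(u0,u1,5) for v in range(v0,v1,5)])
    P=P[P[:,2]>.09]
    bx=np.cos(t)*(P[:,0]-x)+np.sin(t)*(P[:,1]-y)
    m=np.median
    for _ in range(3):
        p=np.polyfit(P[:,2],bx,1);r=abs(bx-np.polyval(p,P[:,2]));k=r<max(3*np.median(r),.001);P=P[k];bx=bx[k]
    a=np.pi/2-np.arctan(p[0]) ; return a,len(P),np.polyval(p,.08)
if __name__=="__main__":
    for n in("wrist_f","wrist_g","wrist_g2","wrist_g3"): print(n,lidang(n,40,280,20,190))
    for n in("wrist_g","wrist_g2","wrist_g3"):
        c=load(n)
        for u,v in((301,300),(353,300),(301,304),(299,308),(354,305),(328,150),(328,220),(327,270)): print(n,u,v,deproj(c,u,v).round(4))
E
python3 lid.py
```

```text
wrist_f (np.float64(1.7126377038134406), 1549, np.float64(0.10638392329626309))
wrist_g (np.float64(1.7109265384219203), 1508, np.float64(0.10635072275052945))
wrist_g2 (np.float64(1.7205859562425652), 1542, np.float64(0.10626091419870005))
wrist_g3 (np.float64(1.7809662063157239), 1558, np.float64(0.10635816884719317))
wrist_g 301 300 [ 0.5815 -0.3823  0.1588]
wrist_g 353 300 [ 0.582  -0.4038  0.1594]
wrist_g 301 304 [ 0.5749 -0.3828  0.1672]
wrist_g 299 308 [ 0.5713 -0.3823  0.1706]
wrist_g 354 305 [ 0.5745 -0.4033  0.1685]
wrist_g 328 150 [ 0.6166 -0.3912  0.2086]
wrist_g 328 220 [ 0.6002 -0.3922  0.1882]
wrist_g 327 270 [ 0.5895 -0.3926  0.1698]
wrist_g2 301 300 [ 0.5908 -0.3823  0.1528]
wrist_g2 353 300 [ 0.5926 -0.4039  0.151 ]
wrist_g2 301 304 [ 0.5843 -0.3828  0.1611]
wrist_g2 299 308 [ 0.5818 -0.3822  0.1624]
wrist_g2 354 305 [ 0.5845 -0.4032  0.1613]
wrist_g2 328 150 [ 0.6193 -0.3911  0.2071]
wrist_g2 328 220 [ 0.6076 -0.3921  0.1839]
wrist_g2 327 270 [ 0.5975 -0.3924  0.1654]
wrist_g3 301 300 [ 0.5231 -0.3897  0.2816]
wrist_g3 353 300 [ 0.605  -0.4039  0.1401]
wrist_g3 301 304 [ 0.5957 -0.3827  0.1519]
wrist_g3 299 308 [ 0.5931 -0.3822  0.1534]
wrist_g3 354 305 [ 0.596 -0.403  0.152]
wrist_g3 328 150 [ 0.6205 -0.3909  0.2055]
wrist_g3 328 220 [ 0.6126 -0.3918  0.1815]
wrist_g3 327 270 [ 0.6057 -0.3922  0.1607]
```

The lid is now at ≈1.36 rad. The upper link swung from 55° to 72°, so the bend is about 0.57 rad: broken. I'll retract and rise.

{"method": "apply_moves", "body": {
  "moves": [
    [[-0.3,0,0.22],[0,0,0],0],
    [[-0.8,0,0.58],[0,0,0],0],
    [[-1.6,0,1.2],[0,0,0],0],
    [[-2.6,0,2.2],[0,0,0],0],
    [[-3.4,0.3,3.6],[0,1,0],0],
    [[-3.8,0.9,5.2],[0,2.2,0],0.2],
    [[-3.8,1.7,6.8],[0,3.6,0],0.4],
    [[-3.8,2.6,8.2],[0,5,0],0.5],
    [[-3.8,3.5,9.4],[0,6.4,0],0.5],
    [[-3.8,4.2,10.2],[0,7.8,0],0.5],
    [[-3.8,4.7,10.6],[0,9,0],0.5],
    [[-3.8,4.9,10.6],[0,9,0],0.5],
    [[-3.8,4.9,10.6],[0,9,0],0.5]
  ]
}}

```text
time: 12.95
eef_pos: [0.4844, -0.2699, 0.4192]
ee_rot: [-0.01, 0.708, -0.706, 0.013]
force: [-0.6, -1.2, 1.0]
grip_width: 0.0424
```

{"method": "apply_moves", "body": {
  "moves": [
    [[0,0,0],[0,0,1],0.5],
    [[0,0,0],[0,0,2.5],0.5],
    [[0,0,0],[0,0,4],0.5],
    [[0,0,0],[0,0,5.5],0.5],
    [[0,0,0],[0,0,7],0.5],
    [[0,0,0],[0,0,8.5],0.5],
    [[0,0,0],[0,0,10],0.5],
    [[0,0,0],[0,0,11.5],0.5],
    [[0,0,0],[0,0,13],0.5],
    [[0,0,0],[0,0,14.3],0.5],
    [[0,0,0],[0,0,15],0.5],
    [[0,0,0],[0,0,15],0.5]
  ]
}}

```text
time: 14.45
eef_pos: [0.4835, -0.2705, 0.419]
ee_rot: [-0.507, 0.493, -0.491, 0.509]
force: [0.7, 0.1, -0.3]
grip_width: 0.0427
```

```bash
python3 snap.py h wrist scene top; python3 - <<'E'
from cell import bot
from scipy.spatial.transform import Rotation as R
print(R.from_quat(bot.get_state()['ee_rot']).as_matrix().round(3))
E
```

```text
{'time': np.float64(14.45), 'eef_pos': array([ 0.4835, -0.2705,  0.419 ]), 'joints': array([-0.5576, -0.1406,  1.4301,  0.0033,  1.8546, -0.5882]), 'force': array([ 0.7258,  0.0825, -0.2757]), 'grip_width': np.float64(0.0427)}
[[ 0.031 -0.001  1.   ]
 [-1.     0.004  0.031]
 [-0.004 -1.    -0.001]]
```

View pics/wrist_h.png

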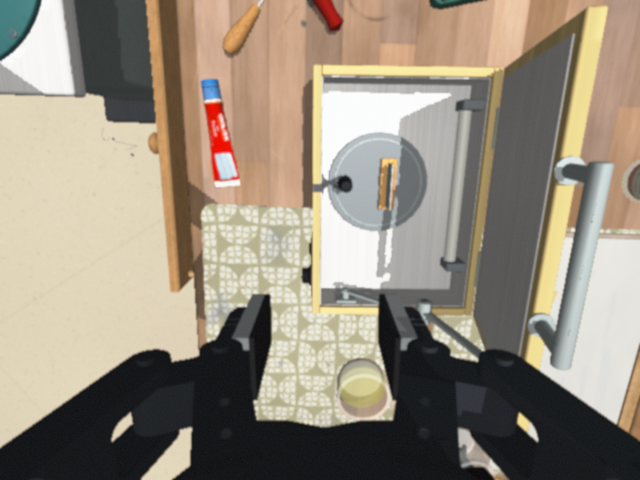

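View pics/scene_h.png

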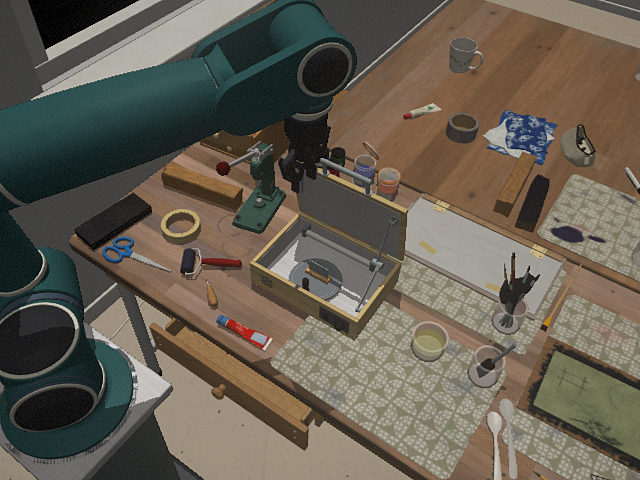

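View pics/top_h.png

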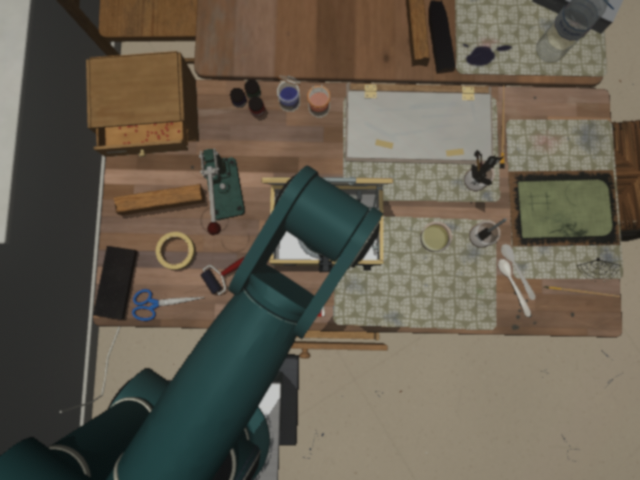

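The lid stays up with the stay broken, and the turntable is still aligned (post (345,184), mark (318,187)). The bar runs from (600,165) to (565,367) in the wrist view. Measuring it.

```bash
python3 - <<'E'
from h import *
import fit
c=load("wrist_h")
for u,v in((597,180),(590,220),(582,265),(576,310),(569,350)): print(u,v,deproj(c,u,v).round(4))
for a in(1.30,1.36,1.40): print(a,fit.B([.105-.252*np.cos(a)+.006*np.sin(a),0,.08+.252*np.sin(a)+.006*np.cos(a)]))
c=load("top_h");Z=c["range_z"];T=c["world_from_camera"];K=c["intrinsics"]
for u,v in((327,180),(345,180),(355,181)): print(deproj(c,u,v).round(4))
c=load("scene_h")
for u,v in((330,167),(345,174),(360,181)): print("scene",deproj(c,u,v).round(4))
E
```

```text
597 180 [ 0.6278 -0.2189  0.3332]
590 220 [ 0.629  -0.2408  0.333 ]
582 265 [ 0.6295 -0.2666  0.3338]
576 310 [ 0.6322 -0.2945  0.3335]
569 350 [ 0.6339 -0.3213  0.3329]
1.3 [ 0.61481589 -0.27090411  0.32442166]
1.36 [ 0.62958046 -0.27061539  0.32767731]
1.4 [ 0.6395205  -0.270421    0.32935313]
[ 0.6286 -0.2714  0.3344]
[ 0.6291 -0.3109  0.3359]
[ 0.6271 -0.3327  0.3371]
scene [ 0.8924 -0.0756  0.0494]
scene [ 9.409e-01 -9.890e-02 -1.000e-04]
scene [ 0.9079 -0.168   0.0342]
```

{"method": "apply_moves", "body": {
  "moves": [
    [[1,0,0],[0,0,0],0.5],
    [[2.4,0,0],[0,0,0],0.5],
    [[3.9,0,0],[0,0,0],0.5],
    [[5,0,0],[0,0,0],0.5],
    [[5.6,0,0],[0,0,0],0.5],
    [[5.86,0,0],[0,0,0],0.5],
    [[5.86,0,-0.6],[0,0,0],0.5],
    [[5.86,0,-1.4],[0,0,0],0.5],
    [[5.86,0,-2.2],[0,0,0],0.5],
    [[5.86,0,-2.9],[0,0,0],0.5],
    [[5.86,0,-3.4],[0,0,0],0.5],
    [[5.86,0,-3.55],[0,0,0],0.5],
    [[5.86,0,-3.55],[0,0,0],0.5]
  ]
}}

```text
time: 16.23
eef_pos: [0.6305, -0.2702, 0.3306]
ee_rot: [-0.507, 0.493, -0.491, 0.508]
force: [0.4, -0.6, 0.2]
grip_width: 0.0428
```

```bash
python3 snap.py i wrist scene
```

```text
{'time': np.float64(16.225), 'eef_pos': array([ 0.6305, -0.2702,  0.3306]), 'joints': array([-0.4433,  0.1321,  1.3002,  0.0031,  1.7119, -0.4739]), 'force': array([ 0.4319, -0.5507,  0.166 ]), 'grip_width': np.float64(0.0428)}
```

View pics/wrist_i.png

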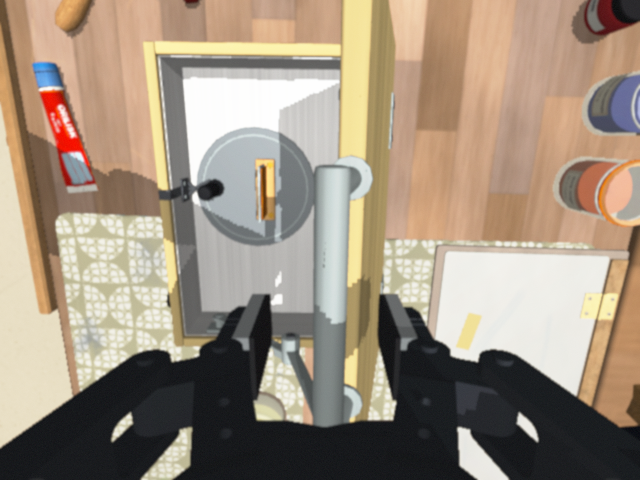

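View pics/scene_i.png

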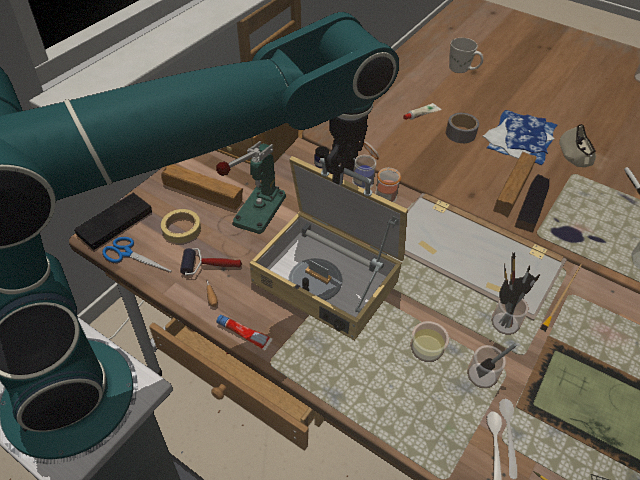

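The bar, at u≈332, lies between the pads (inner faces at 270 and 380). I'll centre it by +2 mm and close.

{"method": "apply_moves", "body": {
  "moves": [
    [[0.06,0,0],[0,0,0],0.4],
    [[0.06,0,0],[0,0,0],0.3],
    [[0.06,0,0],[0,0,0],0.2],
    [[0.06,0,0],[0,0,0],0.1],
    [[0.06,0,0],[0,0,0],0.05],
    [[0.06,0,0],[0,0,0],0.05],
    [[0.06,0,0],[0,0,0],0.05]
  ]
}}

```text
time: 17.2
eef_pos: [0.6321, -0.2703, 0.3313]
ee_rot: [-0.507, 0.493, -0.491, 0.509]
force: [-0.5, 0.1, 3.1]
grip_width: 0.0098
```

```bash
python3 snap.py j wrist; python3 - <<'E'
from cell import bot
import numpy as np
p=bot.get_state()['eef_pos']; bar=p-[0,0,.003]
# hinge estimate (x from avg fit), arc radius .25207, phase atan(6/252)
L=np.hypot(.252,.006);ph=np.arctan2(.006,.252)
for hx in(.6763,.6775,.679):
    hz=.08
    print(hx,"r",np.hypot(bar[0]-hx,bar[2]-hz),"ang",np.arctan2(bar[2]-hz,hx-bar[0]),"L",L)
E
```

```text
{'time': np.float64(17.2), 'eef_pos': array([ 0.6321, -0.2703,  0.3313]), 'joints': array([-0.4424,  0.1348,  1.296 ,  0.0032,  1.7123, -0.4729]), 'force': array([-0.506 ,  0.1474,  3.1202]), 'grip_width': np.float64(0.0098)}
0.6763 r 0.25224797979832464 ang 1.394718048924373 L 0.25207141845120007
0.6775 r 0.25246094804384106 ang 1.3900383145066013 L 0.25207141845120007
0.679 r 0.2527349184536415 ang 1.3841999050486558 L 0.25207141845120007
```

View pics/wrist_j.png

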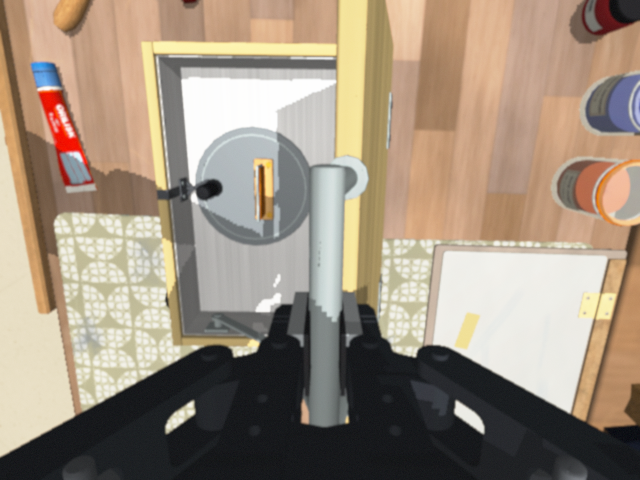

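The bar is held at (326,300). I'll work out the lowering arc.

```bash
cat > arc.py <<'E'
import sys,numpy as np
from cell import bot
p=bot.get_state()['eef_pos'];b=p-[0,0,.003];hx,hz=.677,.08
x0=hx-b[0];z0=b[2]-hz;a0=np.arctan2(z0,x0);r0=np.hypot(x0,z0);print("pose",p,"r",r0,"lid",a0-.0238)
end=float(sys.argv[1])+.0238;n=int(sys.argv[2])
for i in range(1,n+1):
    f=i/n;a=a0+f*(end-a0);r=r0+(.2521-r0)*min(1,f*1.0)
    dx=(x0-r*np.cos(a));dz=r*np.sin(a)-z0
    print([round(dx/.025,2),round(dx*.0196/.025,2),round(dz/.025,2)])
E
python3 arc.py 1.0 12
```

```text
pose [ 0.63211376 -0.27023187  0.33134778] r 0.2523715396942976 lid 1.3681872433110664
[np.float64(-0.3), np.float64(-0.01), np.float64(-0.06)]
[np.float64(-0.61), np.float64(-0.01), np.float64(-0.13)]
[np.float64(-0.9), np.float64(-0.02), np.float64(-0.21)]
[np.float64(-1.2), np.float64(-0.02), np.float64(-0.3)]
[np.float64(-1.5), np.float64(-0.03), np.float64(-0.4)]
[np.float64(-1.79), np.float64(-0.04), np.float64(-0.5)]
[np.float64(-2.07), np.float64(-0.04), np.float64(-0.62)]
[np.float64(-2.36), np.float64(-0.05), np.float64(-0.74)]
[np.float64(-2.64), np.float64(-0.05), np.float64(-0.87)]
[np.float64(-2.91), np.float64(-0.06), np.float64(-1.01)]
[np.float64(-3.18), np.float64(-0.06), np.float64(-1.16)]
[np.float64(-3.45), np.float64(-0.07), np.float64(-1.32)]
```

{"method": "apply_moves", "body": {
  "moves": [
    [[-0.15,0,-0.03],[0,0,0],0.05],
    [[-0.3,-0.01,-0.06],[0,0,0],0.05],
    [[-0.61,-0.01,-0.13],[0,0,0],0.05],
    [[-0.9,-0.02,-0.21],[0,0,0],0.05],
    [[-1.2,-0.02,-0.3],[0,0,0],0.05],
    [[-1.5,-0.03,-0.4],[0,0,0],0.05],
    [[-1.79,-0.04,-0.5],[0,0,0],0.05],
    [[-2.07,-0.04,-0.62],[0,0,0],0.05],
    [[-2.36,-0.05,-0.74],[0,0,0],0.05],
    [[-2.64,-0.05,-0.87],[0,0,0],0.05],
    [[-2.91,-0.06,-1.01],[0,0,0],0.05],
    [[-3.18,-0.06,-1.16],[0,0,0],0.05],
    [[-3.45,-0.07,-1.32],[0,0,0],0.05],
    [[-3.45,-0.07,-1.32],[0,0,0],0.05]
  ]
}}

```text
time: 19.0
eef_pos: [0.5452, -0.2719, 0.2981]
ee_rot: [-0.507, 0.493, -0.491, 0.508]
force: [-3.3, 3.8, 2.6]
grip_width: 0.0102
```

```bash
python3 snap.py k scene wrist; python3 arc.py 0.5 16
```

```text
{'time': np.float64(19.0), 'eef_pos': array([ 0.5452, -0.2719,  0.2981]), 'joints': array([-0.5058, -0.0336,  1.5239,  0.003 ,  1.6541, -0.5363]), 'force': array([-3.3434,  3.8463,  2.5763]), 'grip_width': np.float64(0.0102)}
pose [ 0.54544966 -0.27191728  0.2983081 ] r 0.2523154165064632 lid 0.99853766868668
[np.float64(-0.27), np.float64(-0.01), np.float64(-0.17)]
[np.float64(-0.53), np.float64(-0.01), np.float64(-0.35)]
[np.float64(-0.78), np.float64(-0.02), np.float64(-0.53)]
[np.float64(-1.03), np.float64(-0.02), np.float64(-0.72)]
[np.float64(-1.27), np.float64(-0.02), np.float64(-0.92)]
[np.float64(-1.51), np.float64(-0.03), np.float64(-1.13)]
[np.float64(-1.74), np.float64(-0.03), np.float64(-1.35)]
[np.float64(-1.96), np.float64(-0.04), np.float64(-1.57)]
[np.float64(-2.17), np.float64(-0.04), np.float64(-1.8)]
[np.float64(-2.38), np.float64(-0.05), np.float64(-2.03)]
[np.float64(-2.58), np.float64(-0.05), np.float64(-2.27)]
[np.float64(-2.78), np.float64(-0.05), np.float64(-2.52)]
[np.float64(-2.96), np.float64(-0.06), np.float64(-2.77)]
[np.float64(-3.14), np.float64(-0.06), np.float64(-3.03)]
[np.float64(-3.31), np.float64(-0.06), np.float64(-3.3)]
[np.float64(-3.47), np.float64(-0.07), np.float64(-3.57)]
```

View pics/scene_k.png

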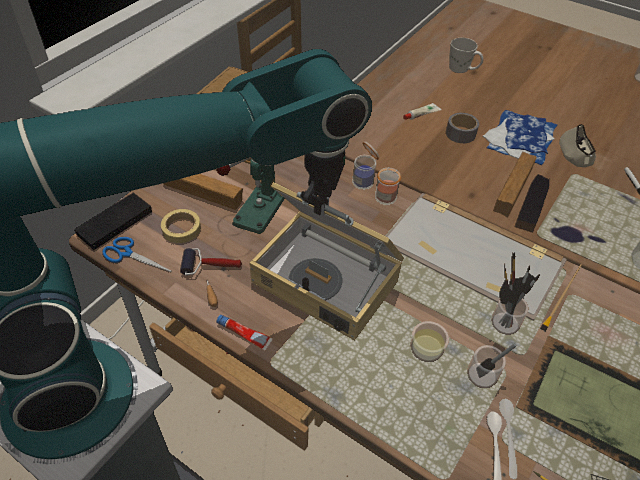

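View pics/wrist_k.png

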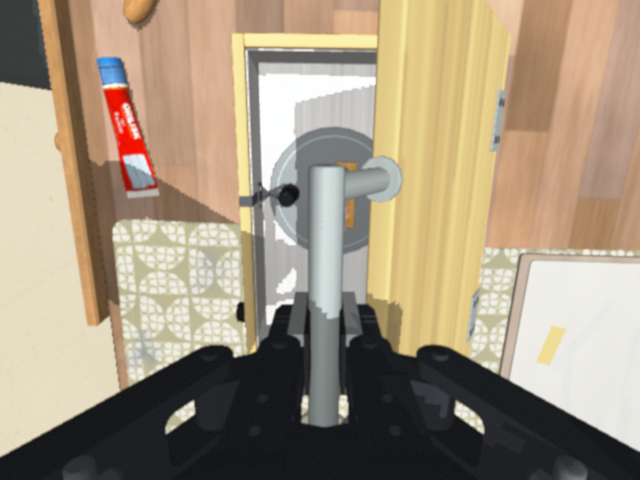

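The lid is at ≈1.0 rad and the bar is still firmly held at (325,300). Forces are small and the stay is folding. Continuing.

{"method": "apply_moves", "body": {
  "moves": [
    [[-0.13,0,-0.08],[0,0,0],0.05],
    [[-0.27,-0.01,-0.17],[0,0,0],0.05],
    [[-0.53,-0.01,-0.35],[0,0,0],0.05],
    [[-0.78,-0.02,-0.53],[0,0,0],0.05],
    [[-1.03,-0.02,-0.72],[0,0,0],0.05],
    [[-1.27,-0.02,-0.92],[0,0,0],0.05],
    [[-1.51,-0.03,-1.13],[0,0,0],0.05],
    [[-1.74,-0.03,-1.35],[0,0,0],0.05],
    [[-1.96,-0.04,-1.57],[0,0,0],0.05],
    [[-2.17,-0.04,-1.8],[0,0,0],0.05],
    [[-2.38,-0.05,-2.03],[0,0,0],0.05],
    [[-2.58,-0.05,-2.27],[0,0,0],0.05],
    [[-2.78,-0.05,-2.52],[0,0,0],0.05],
    [[-2.96,-0.06,-2.77],[0,0,0],0.05],
    [[-3.14,-0.06,-3.03],[0,0,0],0.05],
    [[-3.31,-0.06,-3.3],[0,0,0],0.05],
    [[-3.47,-0.07,-3.57],[0,0,0],0.05],
    [[-3.47,-0.07,-3.57],[0,0,0],0.05]
  ]
}}

```text
time: 21.35
eef_pos: [0.4581, -0.2736, 0.2082]
ee_rot: [-0.507, 0.494, -0.491, 0.508]
force: [-4.0, 3.9, -0.1]
grip_width: 0.0098
```

```bash
python3 snap.py l wrist; python3 arc.py 0.0 16
```

```text
{'time': np.float64(21.35), 'eef_pos': array([ 0.4581, -0.2736,  0.2082]), 'joints': array([-0.5874, -0.1771,  1.801 ,  0.0024,  1.5223, -0.6181]), 'force': array([-3.9674,  3.8958, -0.1246]), 'grip_width': np.float64(0.0098)}
pose [ 0.45825628 -0.27357309  0.20856041] r 0.2522186186236376 lid 0.4972876555228652
[np.float64(-0.15), np.float64(-0.0), np.float64(-0.27)]
[np.float64(-0.29), np.float64(-0.01), np.float64(-0.55)]
[np.float64(-0.43), np.float64(-0.01), np.float64(-0.84)]
[np.float64(-0.55), np.float64(-0.01), np.float64(-1.12)]
[np.float64(-0.67), np.float64(-0.01), np.float64(-1.42)]
[np.float64(-0.78), np.float64(-0.02), np.float64(-1.71)]
[np.float64(-0.88), np.float64(-0.02), np.float64(-2.01)]
[np.float64(-0.96), np.float64(-0.02), np.float64(-2.31)]
[np.float64(-1.04), np.float64(-0.02), np.float64(-2.61)]
[np.float64(-1.11), np.float64(-0.02), np.float64(-2.92)]
[np.float64(-1.17), np.float64(-0.02), np.float64(-3.22)]
[np.float64(-1.23), np.float64(-0.02), np.float64(-3.53)]
[np.float64(-1.27), np.float64(-0.02), np.float64(-3.84)]
[np.float64(-1.3), np.float64(-0.03), np.float64(-4.16)]
[np.float64(-1.32), np.float64(-0.03), np.float64(-4.47)]
[np.float64(-1.33), np.float64(-0.03), np.float64(-4.78)]
```

View pics/wrist_l.png

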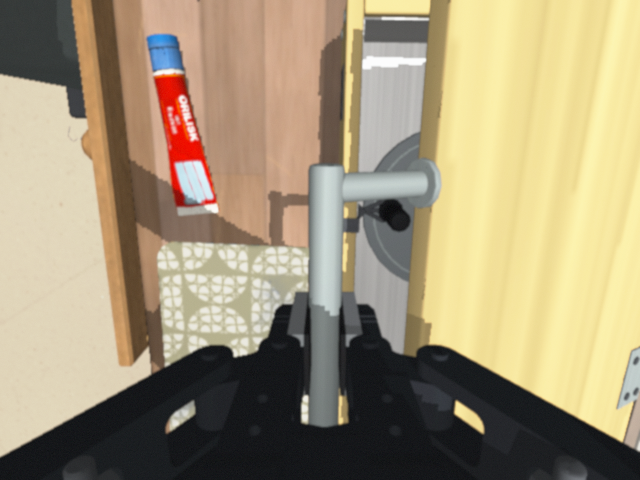

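The lid is at ≈0.5 rad and the bar is held. I'll go down to about 0.06 rad, then finish slowly.

{"method": "apply_moves", "body": {
  "moves": [
    [[-0.08,0,-0.13],[0,0,0],0.05],
    [[-0.15,0,-0.27],[0,0,0],0.05],
    [[-0.29,-0.01,-0.55],[0,0,0],0.05],
    [[-0.43,-0.01,-0.84],[0,0,0],0.05],
    [[-0.55,-0.01,-1.12],[0,0,0],0.05],
    [[-0.67,-0.01,-1.42],[0,0,0],0.05],
    [[-0.78,-0.02,-1.71],[0,0,0],0.05],
    [[-0.88,-0.02,-2.01],[0,0,0],0.05],
    [[-0.96,-0.02,-2.31],[0,0,0],0.05],
    [[-1.04,-0.02,-2.61],[0,0,0],0.05],
    [[-1.11,-0.02,-2.92],[0,0,0],0.05],
    [[-1.17,-0.02,-3.22],[0,0,0],0.05],
    [[-1.23,-0.02,-3.53],[0,0,0],0.05],
    [[-1.27,-0.02,-3.84],[0,0,0],0.05],
    [[-1.29,-0.03,-4.05],[0,0,0],0.05],
    [[-1.3,-0.03,-4.2],[0,0,0],0.05],
    [[-1.3,-0.03,-4.2],[0,0,0],0.05]
  ]
}}

```text
time: 23.52
eef_pos: [0.4269, -0.2742, 0.1034]
ee_rot: [-0.506, 0.493, -0.491, 0.509]
force: [15.6, 4.7, -4.2]
grip_width: 0.0094
```

```bash
python3 snap.py m wrist; python3 arc.py 0.0 8
```

```text
{'time': np.float64(23.525), 'eef_pos': array([ 0.4269, -0.2742,  0.1034]), 'joints': array([-0.6234, -0.1722,  1.9708,  0.0044,  1.3447, -0.6553]), 'force': array([15.6496,  4.7418, -4.1876]), 'grip_width': np.float64(0.0094)}
pose [ 0.4269562  -0.27418897  0.1035349 ] r 0.2508856024890444 lid 0.058141311418222735
[np.float64(-0.01), np.float64(-0.0), np.float64(-0.07)]
[np.float64(-0.02), np.float64(-0.0), np.float64(-0.14)]
[np.float64(-0.03), np.float64(-0.0), np.float64(-0.22)]
[np.float64(-0.04), np.float64(-0.0), np.float64(-0.29)]
[np.float64(-0.05), np.float64(-0.0), np.float64(-0.36)]
[np.float64(-0.06), np.float64(-0.0), np.float64(-0.44)]
[np.float64(-0.07), np.float64(-0.0), np.float64(-0.51)]
[np.float64(-0.08), np.float64(-0.0), np.float64(-0.58)]
```

View pics/wrist_m.png

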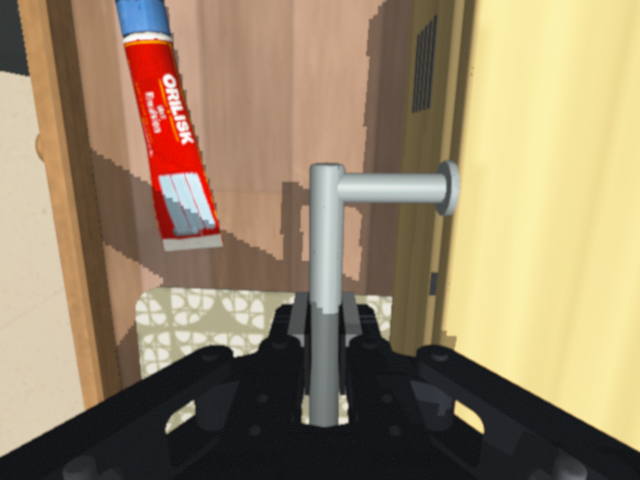

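Fx +15 N says I'm pulling slightly outward, so I'll ease x back by about 1 mm while lowering.

{"method": "apply_moves", "body": {
  "moves": [
    [[0.03,0,-0.07],[0,0,0],0.05],
    [[0.03,0,-0.15],[0,0,0],0.05],
    [[0.03,0,-0.23],[0,0,0],0.05],
    [[0.03,0,-0.31],[0,0,0],0.05],
    [[0.03,0,-0.39],[0,0,0],0.05],
    [[0.03,0,-0.46],[0,0,0],0.05],
    [[0.03,0,-0.53],[0,0,0],0.05],
    [[0.03,0,-0.6],[0,0,0],0.05],
    [[0.03,0,-0.6],[0,0,0],0.05]
  ]
}}

```text
time: 24.7
eef_pos: [0.4269, -0.2757, 0.0917]
ee_rot: [-0.508, 0.492, -0.492, 0.508]
force: [-25.5, 2.8, 42.3]
grip_width: 0.0099
```

```bash
python3 snap.py n wrist scene; python3 - <<'E'
from h import *
import fit
c=load("wrist_n")
for u,v in((500,50),(500,150),(500,250),(600,100),(600,300),(630,200)): print(u,v,deproj(c,u,v).round(4))
P=np.array([deproj(c,u,v) for u in range(490,636,5) for v in range(10,300,5)])
print(np.polyfit(P[:,0],P[:,2],1))
c=load("scene_n");im=c["image"]
E
```

```text
{'time': np.float64(24.7), 'eef_pos': array([ 0.4269, -0.2757,  0.0917]), 'joints': array([-6.2380e-01, -1.6030e-01,  1.9805e+00,  3.0000e-04,  1.3219e+00,
       -6.5460e-01]), 'force': array([-25.5282,   2.8313,  42.2529]), 'grip_width': np.float64(0.0099)}
500 50 [ 0.4745 -0.1807  0.0914]
500 150 [ 0.4787 -0.2084  0.0916]
500 250 [ 0.484  -0.2404  0.091 ]
600 100 [ 0.5053 -0.1933  0.0927]
600 300 [ 0.5203 -0.2569  0.092 ]
630 200 [ 0.5222 -0.2225  0.0918]
[-0.15775386  0.17088476]
```

View pics/scene_n.png

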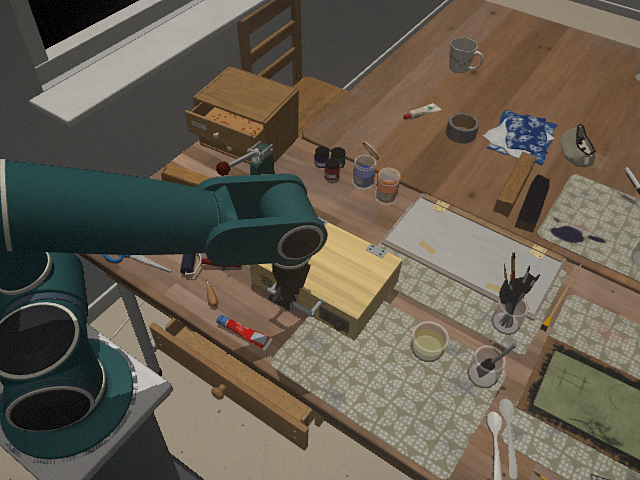

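View pics/wrist_n.png

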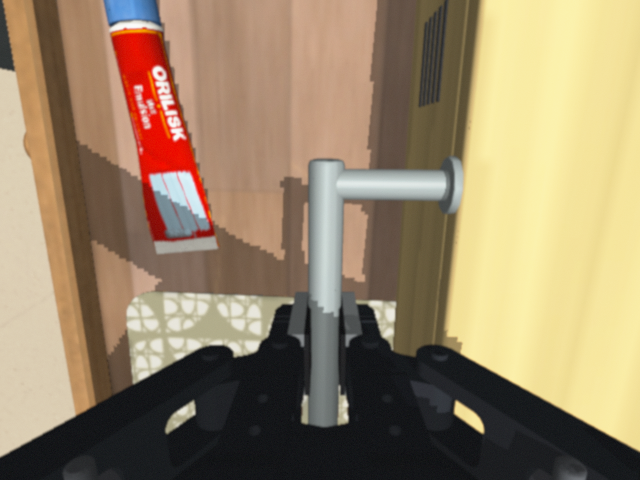

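The lid top reads 91–92 mm everywhere, equal to rim + 12 mm, and I feel a firm 42 N reaction, so the lid is shut. I'll relax, open gently and lift off.

{"method": "apply_moves", "body": {
  "moves": [
    [[0,0,0],[0,0,0],0.05],
    [[0,0,0],[0,0,0],0.05],
    [[0,0,0],[0,0,0],0.15],
    [[0,0,0],[0,0,0],0.25],
    [[0,0,0],[0,0,0],0.35],
    [[0,0,0],[0,0,0],0.4],
    [[0,0,0],[0,0,0],0.4],
    [[0,0,0.3],[0,0,0],0.4],
    [[0,0,0.8],[0,0,0],0.4],
    [[0,0,1.8],[0,0,0],0.4],
    [[0,0,3],[0,0,0],0.4],
    [[0,0,4.5],[0,0,0],0.4],
    [[0,0,6],[0,0,0],0.4],
    [[0,0,6],[0,0,0],0.4]
  ]
}}

```text
time: 26.55
eef_pos: [0.4276, -0.2762, 0.2458]
ee_rot: [-0.507, 0.491, -0.494, 0.508]
force: [0.2, -0.1, -0.1]
grip_width: 0.0343
```

```bash
python3 snap.py o wrist scene top; python3 - <<'E'
from h import *
for n in("wrist_o","top_o","scene_o"):
    c=load(n);Z=c["range_z"];T=c["world_from_camera"];K=c["intrinsics"]
    vv,uu=np.mgrid[0:480,0:640]
    P=np.stack([(uu-K[0,2])/K[0,0]*Z,(vv-K[1,2])/K[1,1]*Z,Z],-1)@T[:3,:3].T+T[:3,3]
    m=(Z>0)&(P[...,0]>.475)&(P[...,0]<.66)&(abs(P[...,1]+.27)<.13)&(abs(P[...,2]-.095)<.03)
    q=P[m]
    if len(q)<50: print(n,len(q));continue
    A=np.c_[q[:,0],np.ones(len(q))]
    for _ in range(4):
        s=np.linalg.lstsq(A,q[:,2],rcond=None)[0];r=abs(q[:,2]-A@s);k=r<max(.003,2.5*np.median(r));A,q=A[k],q[k]
    print(n,len(q),"tilt rad",s[0],"z at front",s[0]*.47+s[1],"at back",s[0]*.67+s[1])
E
```

```text
{'time': np.float64(26.55), 'eef_pos': array([ 0.4276, -0.2762,  0.2458]), 'joints': array([-6.2390e-01, -2.5220e-01,  1.8034e+00,  5.0000e-04,  1.5854e+00,
       -6.5440e-01]), 'force': array([ 0.2181, -0.0551, -0.1096]), 'grip_width': np.float64(0.0343)}
wrist_o 77813 tilt rad 0.003195095036433138 z at front 0.09192530765653911 at back 0.09256432666382573
top_o 4234 tilt rad 0.0032416042981270026 z at front 0.09207621600933596 at back 0.09272453686896136
scene_o 4465 tilt rad 0.003054718067838531 z at front 0.09172035474752188 at back 0.0923312983610896
```

View pics/scene_o.png

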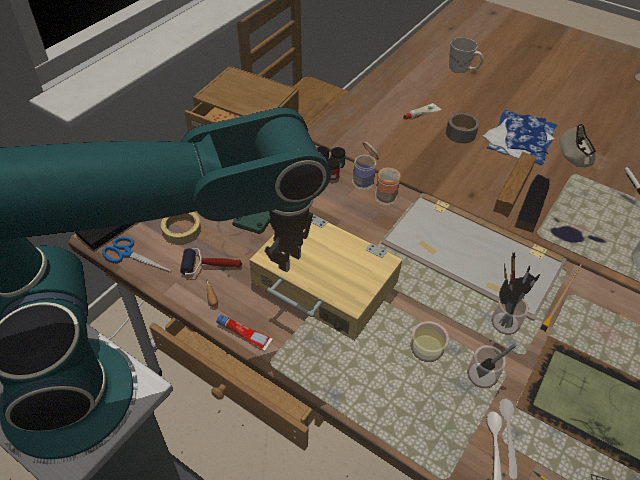

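View pics/wrist_o.png

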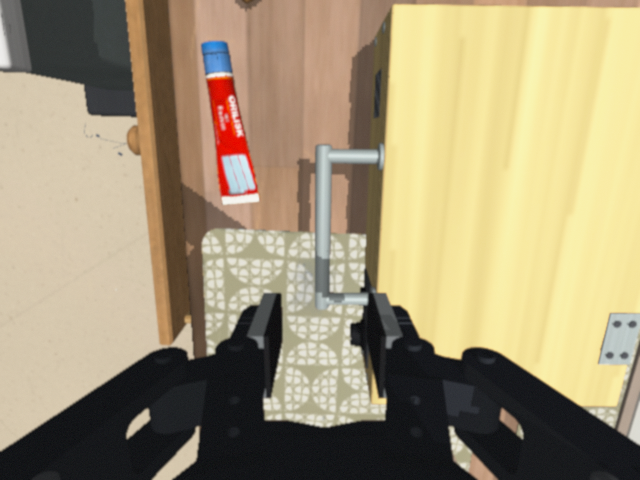

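The lid is flat: all three cameras read a tilt of 0.003 rad, with the top at 92 mm. The gripper is clear of everything and the bystanders look untouched, so I'm handing in.

```bash
python3 -c "
from cell import bot
print(bot.sign_off())"
```

```text
the job is handed in; nothing more can be done
None
```

The exposure box is set up and the lid is shut. I signed off at about 26.6 s of the 67 s allowed; no verdict was reported.

- **Turntable:** I gripped the finger post and turned it about 46° along its arc to the index mark. After release, the wrist picture showed the pointer in line with the mark, off by no more than about 0.03 rad. It was still aligned after the stay was broken, but I could not check it with the lid shut.
- **Stay:** I pushed the knuckle back and down with the closed, tilted fingertips. Depth readings put the bend at about 0.57 rad, with the lid still at about 1.36 rad.
- **Lid:** I held the bar all the way down at roughly 0.3 rad/s, then released. All three cameras show it flat, about 0.003 rad of tilt with the top at 92 mm. The last wrist force reading was about zero, with the gripper clear.
- **Forces:** There was about 15 N of sideways pull near the end of the lowering. It rose to about 42 N vertically and 25 N sideways through the gripped bar when the lid seated on the rim. I relaxed this before opening the gripper.
- **Calibration:** The top and wrist cameras disagreed by 2–4 mm on the box position, so I averaged them.
- **Other objects:** The brayer, dye pot, cutter and paint tube look unmoved in the final pictures; I judged this by eye and did not measure it.

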